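# Seat the phone on the vacuum bed and pump it down

## Task

With the fingertips, first push the phone along the vacuum bed until it is fully home against the stop bar at the far end, without lifting it. Then press the pump's spring plunger down and let it come up again, over and over, until the white indicator pin beside it has come fully out, and leave the plunger up and the phone still home. Do not touch the pin itself, grasp nothing, and leave the things standing around where they are.

Things in the scene. Friction and masses are not known exactly. Their poses are not given: they have to be found in the camera images.
- vacuum_bed: Fixed vacuum hold-down: flat aluminium bed, x from -115 to +100 mm, 110 mm wide, upper face at z = 12 mm, with a grey pump block on its +y side (x -61 to +57, y +55 to +125, top at z = 45 mm). Origin at table level under the bed; x along the bed away from the robot, y left, z up. Black side rails (tops at z = 17 mm, inner faces at y = -38.5 and +38.5 mm) guide the phone; the near end is open.
- stop_face (a point): Middle of the lower edge of the near face of the dark stop bar across the far end of the bed: at x = +90 mm, y = 0, z = 12 mm in the bed's frame. The bar rises 14 mm above the bed, is 90 mm wide and 10 mm thick.
- phone_center (a point): Centre (half-way up) of the loose phone with the cracked dark screen, 148 mm long, 73 mm wide, 9 mm thick, about 180 g, lying flat on the bed between the rails, length along the bed's x. It starts 18 to 38 mm short of the stop bar; when home its centre is at x = +16 mm in the bed's frame.
- plunger (a joint): Travel of the spring plunger in m: 0 up at rest, 0.024 fully down on its stop. It needs about 3 N to start and 9 to 11 N fully down, and springs back by itself when let go.
- plunger_top (a point): Centre of the top of the plunger's black mushroom head, 38 mm wide (moves with it); above x = +30, y = +90 mm in the bed's frame. At rest 125 mm above the table, fully down 101 mm; pressed straight down. Below it stands the pump barrel, 48 mm wide, top 85 mm above the table.
- indicator (a joint): How far the pin has come out, in m: starts at 0 to 0.020; 0.036 is fully out, at its stop. A full stroke of the plunger lifts it about 10 mm (the first 5 to 12); the ratchet has 5 mm steps, so short strokes give less or nothing. The pin stays put while the plunger rises; let it rise all the way before the next stroke. With the pin at its stop the plunger may go hard part-way down.
- pin: The white indicator pin, 14 mm thick, upright in a dark collar 30 mm wide, 65 mm nearer the robot than the plunger (x = -35, y = +90 mm in the bed's frame). Origin at the centre of its top, 64 mm above the table when in (4 mm above the collar) and 100 mm when fully out (40 mm above the collar). Not to be touched.
- phone: The same phone; origin at the centre of its underside.
- ipa_bottle: Bystander, to be left where it stands: small brown dropper bottle, 33 mm wide, 102 mm tall, left of the pump block. Origin at the centre of its underside.
- swab_jar: Bystander, to be left where it stands: clear jar with a yellow lid, 56 mm wide, 70 mm tall, right of the bed. Origin at the centre of its underside.
- tape_roll: Bystander, to be left where it stands: small roll of black tape lying flat, 59 mm across, 19 mm high, right of the bed. Origin at the centre of its underside.
- screw_tray: Bystander, to be left where it stands: round dish, 62 mm across, 10 mm high, right of the bed. Origin at the centre of its underside.
- suction_cup: Bystander, to be left where it stands: rubber suction cup with a ring on top, 41 mm wide, 42 mm high, behind the stop bar. Origin at the centre of its underside.
- screwdriver: Bystander, to be left where it stands: screwdriver lying along the right side of the bed, 160 mm long, 14 mm thick. Origin at the centre of its underside.

How it is judged (in metres and radians):
On the way, in this order (a step that is already met when the one before it is completed fails the run):
1. the phone is home against the stop bar (x of phone_center in the frame of vacuum_bed above 0.0135 m), for 0.2 s.
2. the indicator pin has been pumped fully out (value of joint indicator above 0.033 m), for 0.2 s.
At the end, for the whole second after the job is handed in: The indicator pin is out by more than 33 of its 36 mm, the plunger is back up (within 3 mm), and the phone lies flat and still on the bed within 3 mm of the stop bar (value of joint indicator above 0.033 m and value of joint plunger below 0.003 m and x of phone_center in the frame of vacuum_bed above 0.013 m and z of phone_center in the frame of vacuum_bed below 0.0195 m and linear speed of phone below 0.02 m/s); the robot touches nothing.
It fails at once if the phone is lifted or tipped off the bed (z of phone_center in the frame of vacuum_bed above 0.0245 m or angle between phone_center's own z axis and vertical above 0.12 rad).
It fails at once if the indicator pin is touched by the robot (contact force between any of the fingers, the arm and pin above 0.5 N).
It fails at once if one of the things standing around is moved by more than 20 mm (distance of any of ipa_bottle, swab_jar, tape_roll, screw_tray, suction_cup, screwdriver from where it was at the start of the episode above 0.02 m).
It also fails if it takes over 48 s, if anything falls off the work surface, if the arm or the gripper's body presses on something with over 40 N, if the wrist force passes 120 N, or if a joint passes its speed limit or range.

## Robot

A 6-joint arm with a two-finger parallel gripper is mounted at the origin on a cart in front of the work surface, level with it; the furniture and walls round the work are solid. World frame = base frame: x ahead of the robot, y to its left, z up, the work surface at z = 0. Lengths are in mm, angles in degrees, forces in N, time in s.
With the tool pointing down it reaches from about 300 to 850 mm from the base axis. Payload 4.2 kg.
Tool frame: the origin (TCP) lies at the very end of the fingers, on their centre line; the grasp point (between the pads) lies 19 mm behind it; z points along the fingers, y is the line along which they close (so a half turn about z gives the same grasp; the last joint's range is limited). The gripper opens to 91 mm and grips with 3 to 60 N. Pads are 32 mm wide; open, the fingers measure 118 mm over their backs; the gripper's body (76 mm by 178 mm) begins 60 mm behind the grasp point.
Start: joints at [-68.755, 18.312, 89.639, -0, 72.044, -1.146], TCP at [219.038, -531.663, 213.976] pointing down, gripper open.
Joint ranges: [-177.97, 177.97], [-48.28, 115.42], [12.27, 149.76], [-77.06, 257.06], [2.81, 150.46], [-146.56, 146.56]. Speed limits (degrees/s): [147.25, 147.25, 180, 180, 180, 180].

## Interface

Orientations are given as [roll, pitch, yaw] about the fixed x, y, z axes, in that order (R = Rz(yaw) Ry(pitch) Rx(roll)).
In Python, from workcell import * gives the robot as it stands.
- The arm moves only by the tool move_arm, never from a script. Its argument "motion" is a list of rows, each a list of 3 entries, a list of its own where there are three numbers: the finger opening in mm, from 0 to 91.2, then the shift along the world's x, y, z in units of 25 mm (1.0 is 25 mm), then the turn, a rotation vector about the world's x, y, z in units of 4 degrees (1.0 is 4 degrees). In form: [[grip, [x, y, z], [ax, ay, az]], ...]. A call has 1 to 20 rows; each row shifts and turns the commanded pose from where the row before left it; what a row does not reach is not made up. A row lasts 1/12 s, in which the tool goes at most 41.7 mm and 7.16 degrees, less where a joint would pass 70% of its speed; a pose out of reach is approached as far as the arm can. A call with a number of a shift or a turn outside -1 to 1 is refused whole. A call with a gripper value outside its range is refused whole. The fingers move at their own pace and stop on an object; "grip_force" is the grip in N (left out, the last holds). Time passes only in rows, so rows that do not move let the fingers close. It gives the time, the measured TCP pose, the force, the opening and the grip force at its end, in the units of the state.
- state(): the state, without advancing time (a new reading comes with each control period).
- grab_frame(name): name is "scene" or "top" or "wrist"; returns the picture (400x640x3 uint8, blue, green, red); there is no depth.
- camera_info(name): a dict with "fx", "fy", "cx", "cy" (pixels), "rvec" (rotation vector, rad) and "tvec" (3), from world to camera coordinates, as OpenCV has them. Camera axes: x right, y down, z forward; pixel columns grow to the right and rows downward; lengths in mm; the calibration is good to about 2 mm. The wrist camera is an equidistant fisheye: a pixel r from the principal point sees the ray r / f radians off the axis. A picture is of the moment at which its call begins: read the wrist's pose just before it. camera_info takes no time and is no camera call; for the wrist camera it gives the pose at the moment of the call.
- job_done(): hands the job in; it is judged then, once.
The state is a dict: "time_s": time; "qpos": joint angles; "qvel": joint speeds; "effort": joint torques, N m; "ee_pos": TCP position; "ee_rot": TCP orientation; "force": force on the tool from outside, world axes, zero at the start; "torque": the same for the moment, N m; "gripper_width": finger opening in mm; "gripper_force": force on a finger pad.
Only numpy, scipy, OpenCV 4.12 (cv2) and the standard library are available. Lean on these libraries where they do the work, as an engineer would, in place of code of your own. Each camera call takes 0.05 s, during which the arm holds its last target. There are 200 camera calls.

## Working session

There is one attempt and no reset: what is moved stays moved. The work goes in short steps, Python scripts to look and compute and a tool call to move; the robot and the scene stay as the last step left them, time stands still between calls to the robot, and variables do not carry over. Pictures are saved under pics/ and viewed, at most 10 in all, crops included, and the job is handed in when it is done.

Besides the shell and the picture viewer there is one more tool, called by a JSON object that holds its "method" and its "body". move_arm: Moves the arm, as the interface text tells. Shifts and turns lie within -1 to 1; 1 stands for 25 mm of shift or 4 degrees of turn. Its arguments: {"type":"object","properties":{"motion":{"type":"array","items":{"type":"array"}},"grip_force":{"type":"number"}},"required":["motion"]}

```bash
mkdir -p pics; python3 - <<'E'
from workcell import *
import cv2
for n in("scene","top"):
    cv2.imwrite(f"pics/{n}0.png",grab_frame(n)); print(n,camera_info(n))
s=state();print(s["time_s"],s["ee_pos"],s["ee_rot"],s["gripper_width"])
E
```

```text
scene {'fx': 405.31729578824934, 'fy': 405.31729578824934, 'cx': 315.5316754825188, 'cy': 201.21224749878064, 'rvec': array([ 2.11070168, -0.53707682,  0.29775384]), 'tvec': array([-602.6900701 ,   71.86057149,  898.91035257])}
top {'fx': 491.24351205120837, 'fy': 491.24351205120837, 'cx': 319.54158845858484, 'cy': 188.6726518553322, 'rvec': array([ 2.17080232, -2.14998046,  0.09325127]), 'tvec': array([-294.4056215 ,  535.07214454, 1071.16891456])}
0.1 [ 218.85926769 -531.23584287  213.22237818] [-1.79911204e+02  7.54548426e-04  2.23919115e+01] 91.28925484446681
```

View pics/top0.png

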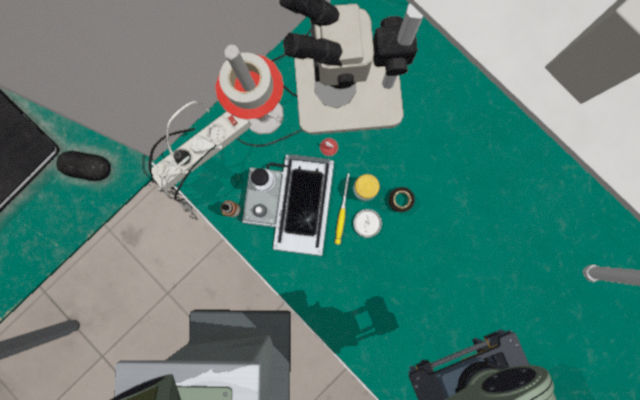

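View pics/scene0.png

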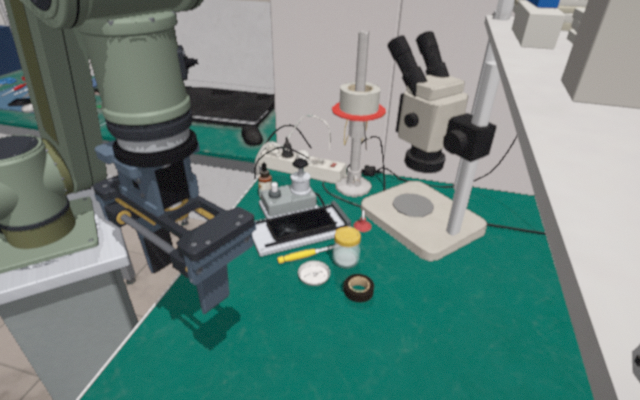

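The top view shows the bed at about (272–333, 153–253), with the pump block to its left, the plunger near (262,178) and the pin near (260,210). I'll zoom in there.

```bash
python3 - <<'E'
import cv2
i=cv2.imread("pics/top0.png")[130:270,210:420]
i=cv2.resize(i,None,fx=3.8,fy=3.8,interpolation=cv2.INTER_CUBIC)
cv2.imwrite("pics/c1.png",i)
E
```

```text
(no output)
```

View pics/c1.png

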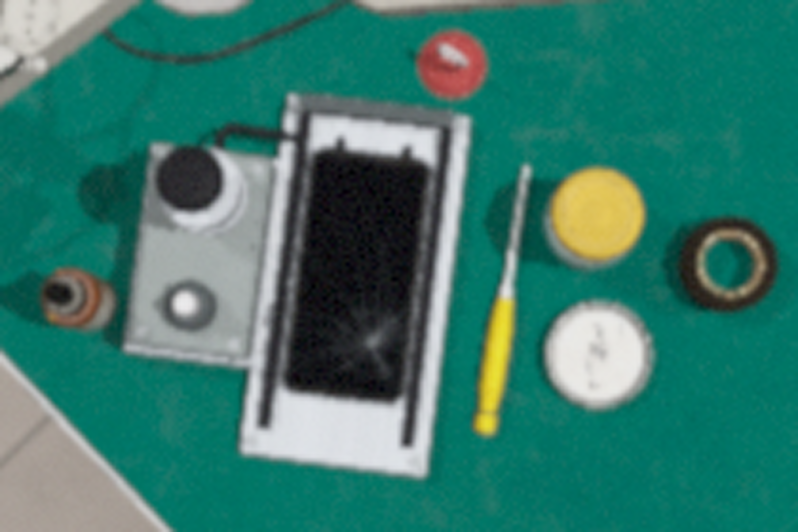

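The crop shows the bed corners at about (242,453), (427,476), (290,95) and (470,117). The plunger head is at (190,181), the pin top at (184,302) and the phone's near edge at (286–402, 388–402). Next I'll fit the bed pose.

```bash
cat > h.py <<'E'
from workcell import *
import numpy as np, cv2
from scipy.optimize import least_squares
def K(c): return np.array([[c["fx"],0,c["cx"]],[0,c["fy"],c["cy"]],[0,0,1.]])
def proj(c,P): return cv2.projectPoints(np.array(P,float),np.array(c["rvec"]),np.array(c["tvec"]),K(c),None)[0][:,0]
def unproj(c,uv,z):
    R=cv2.Rodrigues(np.array(c["rvec"]))[0]; o=-R.T@c["tvec"]
    d=R.T@np.linalg.inv(K(c))@[uv[0],uv[1],1]; return o+d*(z-o[2])/d[2]
def b2w(p,P):
    P=np.array(P,float); a=np.radians(p[2]); c,s=np.cos(a),np.sin(a)
    return np.c_[p[0]+c*P[:,0]-s*P[:,1],p[1]+s*P[:,0]+c*P[:,1],P[:,2]]
E
python3 - <<'E'
from h import *
c=camera_info("top")
f=lambda u:(210+(u[0]+.5)/3.8-.5,130+(u[1]+.5)/3.8-.5)
B=[(-115,55,12),(-115,-55,12),(100,55,12),(100,-55,12),(30,90,125)]
U=np.array([f(u) for u in[(242,453),(427,476),(290,95),(470,117),(190,181)]])
r=least_squares(lambda p:(proj(c,b2w(p,B))-U).ravel(),[600,0,0],x_scale=[100,100,10])
print(r.x,r.fun.round(1))
p=r.x
inv=lambda w:((np.array([[np.cos(np.radians(p[2])),np.sin(np.radians(p[2]))],[-np.sin(np.radians(p[2])),np.cos(np.radians(p[2]))]])@(w[:2]-p[:2])).round(1))
for n,u,z in[("phone near L",(285,388),21),("near R",(402,402),21),("far L",(318,150),21),("far R",(430,163),21),("pin",(184,302),70),("bottle",(62,292),100),("jar",(598,212),70),("cup",(453,62),30)]:
    w=unproj(c,f(u),z);print(n,w.round(),inv(w))
print(b2w(p,[(30,90,125),(-35,90,64),(-77,0,21),(-110,0,21),(-140,0,21)]).round(1))
E
```

```text
[ 510.90144038 -254.52725868   -6.37782689] [-0.   0.2  0.2  0.2 -0.3  0.1  0.3 -0.1 -0.1 -0.4]
phone near L [ 441. -213.   21.] [-73.7  34. ]
near R [ 434. -281.   21.] [-73.5 -35. ]
far L [ 582. -230.   21.] [68.  32.6]
far R [ 575. -296.   21.] [ 68.2 -34.2]
pin [ 488. -159.   70.] [-33.1  92.3]
bottle [491. -96. 100.] [-37.1 154.9]
jar [ 541. -391.   70.] [  45.3 -132.7]
cup [ 634. -309.   30.] [128.3 -40.6]
[[ 550.7 -168.4  125. ]
 [ 486.1 -161.2   64. ]
 [ 434.4 -246.    21. ]
 [ 401.6 -242.3   21. ]
 [ 371.8 -239.    21. ]]
```

{"method": "move_arm", "body": {"motion": [[0,[0.51,0.8,-0.27],[0,0,-0.514]],[0,[0.51,0.8,-0.27],[0,0,-0.514]],[0,[0.51,0.8,-0.27],[0,0,-0.514]],[0,[0.51,0.8,-0.27],[0,0,-0.514]],[0,[0.51,0.8,-0.27],[0,0,-0.514]],[0,[0.51,0.8,-0.27],[0,0,-0.514]],[0,[0.51,0.8,-0.27],[0,0,-0.514]],[0,[0.51,0.8,-0.27],[0,0,-0.514]],[0,[0.51,0.8,-0.27],[0,0,-0.514]],[0,[0.51,0.8,-0.27],[0,0,-0.514]],[0,[0.51,0.8,-0.27],[0,0,-0.514]],[0,[0.51,0.8,-0.27],[0,0,-0.514]],[0,[0.51,0.8,-0.27],[0,0,-0.514]],[0,[0.51,0.8,-0.27],[0,0,-0.514]],[0,[0,0,0],[0,0,0]],[0,[0,0,0],[0,0,0]],[0,[0,0,0],[0,0,0]]]}}

```text
time_s: 1.52
ee_pos: [397.4, -252.0, 119.5]
ee_rot: [180.0, 0.0, -6.3]
force: [0.1, -0.4, -0.5]
gripper_width: 0.7
gripper_force: 0.0
```

```bash
python3 - <<'E'
from h import *
i=np.hstack([cv2.resize(grab_frame("wrist"),(800,500))]);cv2.imwrite("pics/w1.png",i)
s=state();print(s["time_s"],s["ee_pos"],s["ee_rot"],s["gripper_width"],s["force"])
E
```

```text
1.5667 [ 397.35206349 -252.34657074  119.64143968] [ 1.79967289e+02 -7.39265275e-03 -6.39811988e+00] 0.5135235735863765 [-0.20885356 -0.04558874 -0.65342251]
```

View pics/w1.png

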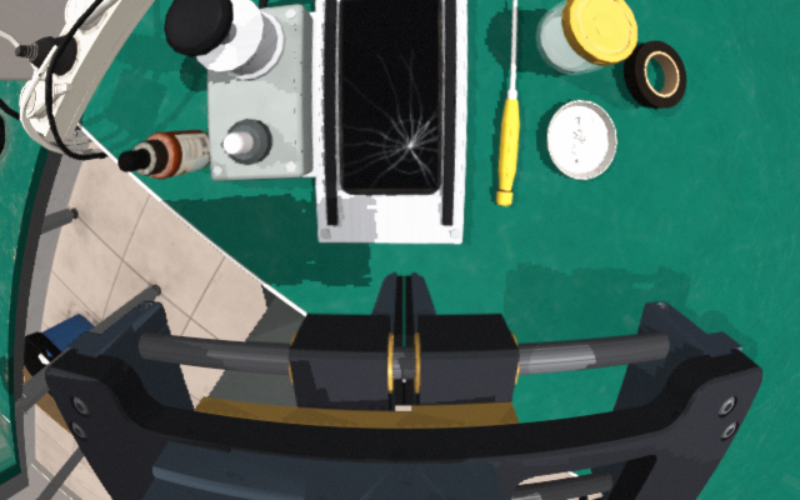

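The wrist view shows the fingers ending near (403,275), lined up with the bed. The bed's near edge is at (318–463, 242), the phone's near edge at (342–438, 193), the pin top at (233,142) and the plunger head at (199,24). I'll check these against the fit.

```bash
python3 - <<'E'
from h import *
c=camera_info("wrist");R=cv2.Rodrigues(np.array(c["rvec"]))[0];o=-R.T@c["tvec"]
p=[510.9,-254.5,-6.38];a=np.radians(p[2])
print(o.round())
for n,u,z in[("bedL",(319,242),12),("bedR",(463,242),12),("phL",(348,193),21),("phR",(432,193),21),("pin",(233,142),66),("head",(199,24),125)]:
    v=np.array([u[0]/1.25-c["cx"],u[1]/1.25-c["cy"]]);r=np.hypot(*v);t=r/c["fx"]
    d=R.T@np.r_[np.sin(t)*v/r,np.cos(t)];w=o+d*(z-o[2])/d[2];q=w[:2]-p[:2]
    print(n,w.round(1),(q[0]*np.cos(a)+q[1]*np.sin(a)).round(1),(-q[0]*np.sin(a)+q[1]*np.cos(a)).round(1))
E
```

```text
[ 481. -262.  291.]
bedL [ 405.6 -189.2   12. ] -111.9 53.2
bedR [ 393.4 -298.    12. ] -111.9 -56.3
phL [ 441.5 -218.5   21. ] -73.0 28.1
phR [ 434.7 -277.5   21. ] -73.2 -31.4
pin [ 489.6 -158.4   66. ] -31.9 93.1
head [ 547.6 -174.4  125. ] 27.5 83.7
```

{"method": "move_arm", "body": {"motion": [[0,[0,0,-0.8],[0,0,0]],[0,[0,0,-0.8],[0,0,0]],[0,[0,0,-0.8],[0,0,0]],[0,[0,0,-0.7],[0,0,0]],[0,[0,0,-0.5],[0,0,0]],[0,[0,0,-0.3],[0,0,0]],[0,[0,0,-0.22],[0,0,0]],[0,[0,0,0],[0,0,0]],[0,[0,0,0],[0,0,0]],[0,[0,0,0],[0,0,0]]]}}

```text
time_s: 2.4
ee_pos: [398.0, -252.2, 17.2]
ee_rot: [179.9, -0.1, -6.4]
force: [0.5, -0.2, -0.2]
gripper_width: 0.5
gripper_force: 0.0
```

{"method": "move_arm", "body": {"motion": [[0,[0.199,-0.022,0],[0,0,0]],[0,[0.199,-0.022,0],[0,0,0]],[0,[0.199,-0.022,0],[0,0,0]],[0,[0.159,-0.018,0],[0,0,0]],[0,[0.119,-0.013,0],[0,0,0]],[0,[0.08,-0.009,0],[0,0,0]],[0,[0.08,-0.009,0],[0,0,0]],[0,[0.08,-0.009,0],[0,0,0]],[0,[0.08,-0.009,0],[0,0,0]],[0,[0.08,-0.009,0],[0,0,0]],[0,[0.08,-0.009,0],[0,0,0]],[0,[0,0,0],[0,0,0]]]}}

```text
time_s: 3.4
ee_pos: [432.2, -255.7, 16.5]
ee_rot: [180.0, -0.1, -6.4]
force: [0.4, 0.2, -1.1]
gripper_width: 0.4
gripper_force: 0.0
```

{"method": "move_arm", "body": {"motion": [[0,[0.08,-0.009,0],[0,0,0]],[0,[0.08,-0.009,0],[0,0,0]],[0,[0.08,-0.009,0],[0,0,0]],[0,[0.08,-0.009,0],[0,0,0]]]}}

```text
time_s: 3.73
ee_pos: [435.8, -255.6, 16.3]
ee_rot: [-179.9, 0.5, -6.3]
force: [-13.7, -3.3, 10.7]
gripper_width: 0.2
gripper_force: 7.0
```

```bash
python3 - <<'E'
from h import *
i=grab_frame("wrist");cv2.imwrite("pics/w2.png",cv2.resize(i[0:240,200:440],(600,600)))
s=state();print(s["ee_pos"],s["force"])
E
```

```text
[ 435.72685111 -255.63559081   16.27517451] [-11.11341289  -1.56386357   7.99232231]
```

View pics/w2.png

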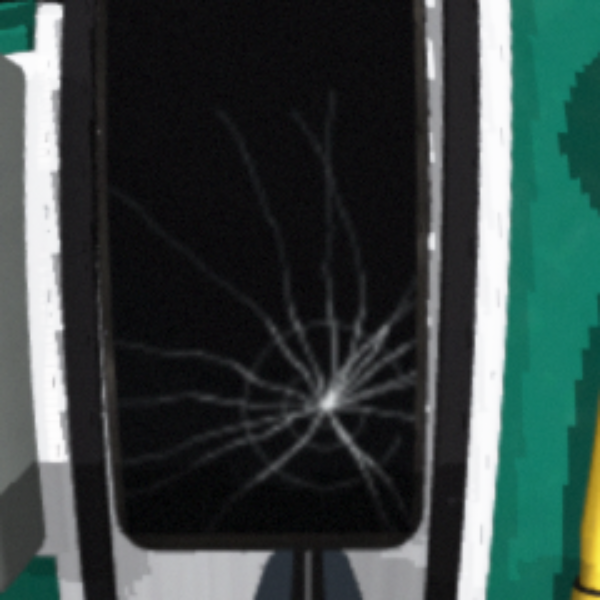

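Contact at about 13 N, and the measured position matches the expected home position (finger front at about -58). I'll check the far gap in the top view.

```bash
python3 - <<'E'
from h import *
a=cv2.resize(grab_frame("top")[140:260,235:345],None,fx=4.5,fy=4.5,interpolation=cv2.INTER_CUBIC)
b=cv2.resize(grab_frame("wrist")[0:100,260:400],(300,214))
o=np.zeros((a.shape[0],800,3),np.uint8);o[:,:a.shape[1]]=a;o[:214,500:]=b
cv2.imwrite("pics/t2.png",o)
E
```

```text
(no output)
```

View pics/t2.png

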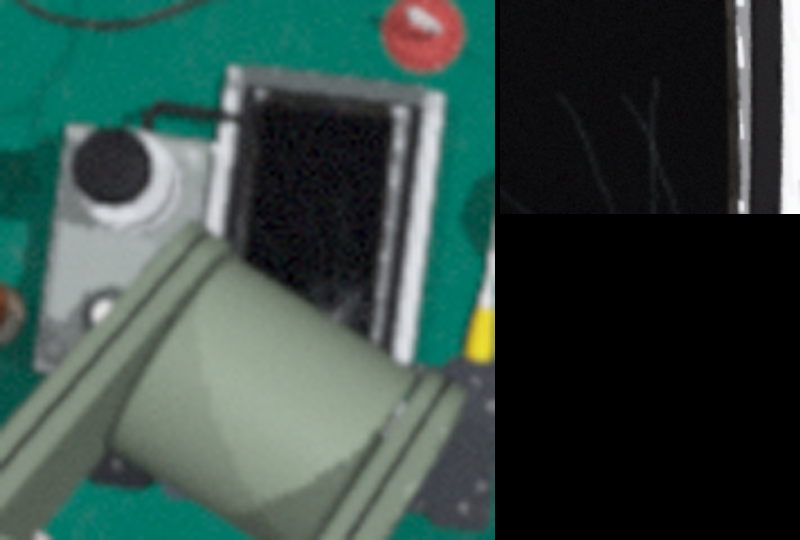

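The top view shows the phone's far edge now meeting the dark stop bar, with no white gap at around (330,95). I'll back off and raise the arm, and check how close the lamp is.

{"method": "move_arm", "body": {"motion": [[0,[-0.15,0.017,0],[0,0,0]],[0,[-0.2,0.022,0],[0,0,0]],[0,[-0.4,0.045,0],[0,0,0]],[0,[-0.25,0.028,0.2],[0,0,0]],[0,[0,0,0.8],[0,0,0]],[0,[0,0,1],[0,0,0]],[0,[0,0,1],[0,0,0]],[0,[0,0,1],[0,0,0]],[0,[0,0,1],[0,0,0]],[0,[0,0,0.8],[0,0,0]],[0,[0,0,0],[0,0,0]],[0,[0,0,0],[0,0,0]]]}}

```text
time_s: 4.88
ee_pos: [414.6, -253.7, 162.5]
ee_rot: [179.9, -0.2, -6.4]
force: [-0.1, -0.4, 0.1]
gripper_width: 0.0
gripper_force: 0.0
```

```bash
python3 - <<'E'
from h import *
c=camera_info("scene");t=camera_info("top")
b=unproj(c,(353,187),0);print("base",b.round(),unproj(t,(266,120),0).round())
for z in(100,150,200,250,300):print(z,proj(c,[[b[0],b[1],z]]).round(),proj(t,[[b[0],b[1],z]]).round())
cv2.imwrite("pics/t3.png",cv2.resize(np.hstack([grab_frame("top")[140:260,235:345],grab_frame("scene")[130:250,240:370]]),None,fx=3.3,fy=3.3,interpolation=cv2.INTER_CUBIC))
E
```

```text
base [ 714. -159.    0.] [ 700. -163.    0.]
100 [[355. 153.]] [[258. 102.]]
150 [[357. 135.]] [[255.  95.]]
200 [[358. 115.]] [[251.  88.]]
250 [[360.  95.]] [[247.  79.]]
300 [[361.  73.]] [[242.  70.]]
```

View pics/t3.png

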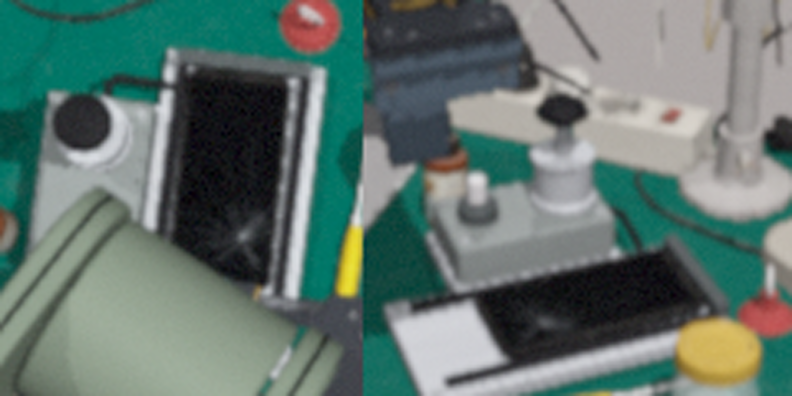

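The phone is home, the pin is partly out, and the lamp is well clear at x≈700. Moving above the plunger.

{"method": "move_arm", "body": {"motion": [[0,[0.675,0.42,0],[0,0,0]],[0,[0.675,0.42,0],[0,0,0]],[0,[0.675,0.42,0],[0,0,0]],[0,[0.675,0.42,0],[0,0,0]],[0,[0.675,0.42,0],[0,0,0]],[0,[0.675,0.42,0],[0,0,0]],[0,[0.675,0.42,0],[0,0,0]],[0,[0.675,0.42,0],[0,0,0]],[0,[0,0,-0.4],[0,0,0]],[0,[0,0,-0.4],[0,0,0]],[0,[0,0,-0.3],[0,0,0]],[0,[0,0,0],[0,0,0]],[0,[0,0,0],[0,0,0]]]}}

```text
time_s: 6.07
ee_pos: [547.9, -169.8, 132.8]
ee_rot: [-180.0, 0.2, -6.4]
force: [0.6, -0.7, -0.4]
gripper_width: 0.3
gripper_force: 0.0
```

```bash
python3 - <<'E'
from h import *
cv2.imwrite("pics/w4.png",np.hstack([cv2.resize(grab_frame("scene")[110:230,240:340],(400,480),interpolation=cv2.INTER_CUBIC),cv2.resize(grab_frame("wrist")[100:260,220:340],(360,480))]))
E
```

```text
(no output)
```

View pics/w4.png

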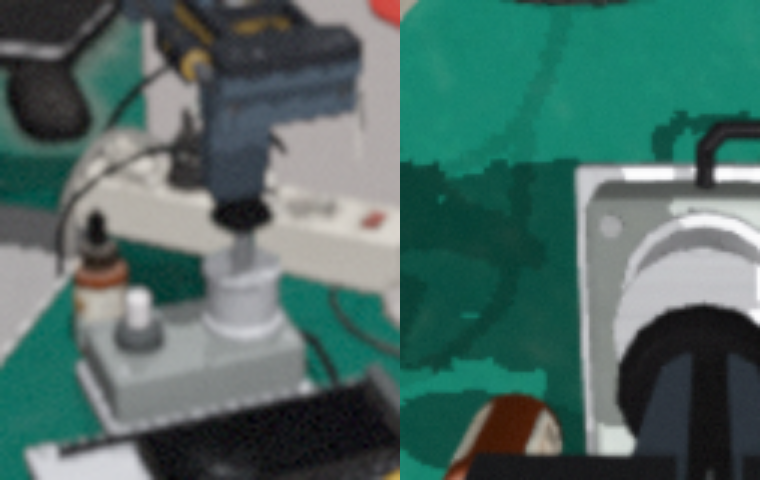

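The fingers sit over the black head at about (243,210) in the left half, with the pin well to the left at (138,300). First stroke.

{"method": "move_arm", "body": {"motion": [[0,[0,0,-0.3],[0,0,0]],[0,[0,0,-0.3],[0,0,0]],[0,[0,0,-0.3],[0,0,0]],[0,[0,0,-0.3],[0,0,0]],[0,[0,0,-0.2],[0,0,0]],[0,[0,0,-0.1],[0,0,0]],[0,[0,0,0],[0,0,0]],[0,[0,0,0],[0,0,0]],[0,[0,0,0],[0,0,0]]]}}

```text
time_s: 6.92
ee_pos: [550.4, -170.2, 101.1]
ee_rot: [179.9, -0.3, -6.4]
force: [-6.5, 0.6, 26.2]
gripper_width: 0.4
gripper_force: 13.3
```

Bottomed out at z≈101. Releasing.

{"method": "move_arm", "body": {"motion": [[0,[0,0,0.4],[0,0,0]],[0,[0,0,0.5],[0,0,0]],[0,[0,0,0.5],[0,0,0]],[0,[0,0,0],[0,0,0]],[0,[0,0,0],[0,0,0]]]}}

```text
time_s: 7.33
ee_pos: [549.3, -169.5, 131.3]
ee_rot: [180.0, -0.0, -6.4]
force: [-0.1, 0.3, 0.3]
gripper_width: 0.4
gripper_force: 0.0
```

```bash
cat >> h.py <<'E'
def pin():
    # white pin top in the scene view: column of bright pixels over the collar, nearest model height
    c=camera_info("scene"); g=grab_frame("scene"); p=[511.9,-254.5,-6.38]
    P=lambda z:proj(c,b2w(p,[(-35,90,z)]))[0]
    for z in range(52,112,4):
        u,v=P(z); print(z,P(z).round(1),g[int(round(v)),int(round(u))-4:int(round(u))+5].min(1))
    return g
E
python3 - <<'E'
from h import *
g=pin()
cv2.imwrite("pics/s5.png",cv2.resize(g[130:210,250:340],(720,600)[:2],interpolation=cv2.INTER_NEAREST))
E
```

```text
52 [273.8 192.7] [ 83  90  93  98 101  99  99  95  89]
56 [273.7 191.3] [ 96 111 137 160 168 163 143 116 101]
60 [273.6 189.8] [107 123 157 180 186 184 166 133 109]
64 [273.6 188.4] [136 143 166 185 193 190 177 153 133]
68 [273.5 186.9] [156 146 149 170 186 192 191 177 144]
72 [273.4 185.5] [160 150 152 170 186 191 190 176 127]
76 [273.3 184. ] [159 148 153 172 185 191 190 172 125]
80 [273.2 182.5] [155 145 154 175 191 195 192 176 126]
84 [273.1 181. ] [ 83 111 161 204 219 222 214 187 128]
88 [273.  179.5] [ 45  84 153 202 220 221 212 179 111]
92 [273. 178.] [ 74  68  78 111 129 133 117  79  43]
96 [272.9 176.5] [79 72 56 58 62 58 52 30 20]
100 [272.8 175. ] [56 63 56 23  0  3  4 11  2]
104 [272.7 173.5] [38 25 12 16 22 17 18 16 23]
108 [272.6 171.9] [45 21 12 10 11 10  8  7 29]
```

View pics/s5.png

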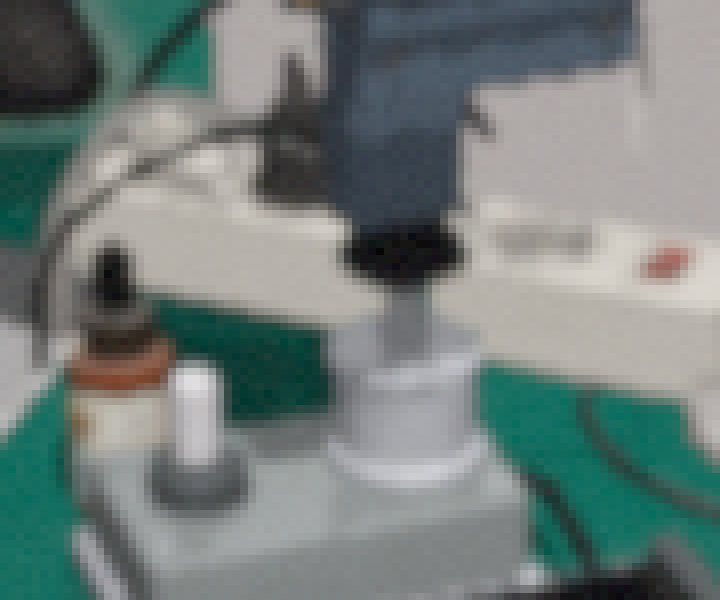

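The pin now stands roughly 23 mm out (its top is near row 178–180), the plunger is back up, and the phone hasn't moved. Next full stroke.

{"method": "move_arm", "body": {"motion": [[0,[0,0,-0.3],[0,0,0]],[0,[0,0,-0.3],[0,0,0]],[0,[0,0,-0.3],[0,0,0]],[0,[0,0,-0.3],[0,0,0]],[0,[0,0,-0.1],[0,0,0]],[0,[0,0,-0.04],[0,0,0]],[0,[0,0,0],[0,0,0]],[0,[0,0,0],[0,0,0]]]}}

```text
time_s: 8.05
ee_pos: [549.7, -169.6, 101.1]
ee_rot: [180.0, -0.1, -6.4]
force: [-6.1, 1.5, 26.0]
gripper_width: 0.3
gripper_force: 13.0
```

{"method": "move_arm", "body": {"motion": [[0,[0,0,0.34],[0,0,0]],[0,[0,0,0.5],[0,0,0]],[0,[0,0,0.5],[0,0,0]],[0,[0,0,0],[0,0,0]],[0,[0,0,0],[0,0,0]]]}}

```text
time_s: 8.47
ee_pos: [548.9, -169.4, 130.3]
ee_rot: [-180.0, 0.1, -6.4]
force: [-0.6, 0.4, -1.6]
gripper_width: 0.4
gripper_force: 0.0
```

```bash
python3 - <<'E'
from h import *
pin()
E
```

```text
52 [273.8 192.7] [79 91 94 98 99 99 96 95 91]
56 [273.7 191.3] [ 93 110 138 161 165 165 145 112  95]
60 [273.6 189.8] [103 124 157 178 187 183 163 129 108]
64 [273.6 188.4] [138 142 169 185 190 188 176 148 133]
68 [273.5 186.9] [158 149 152 170 187 192 188 174 141]
72 [273.4 185.5] [159 148 153 172 187 192 189 171 121]
76 [273.3 184. ] [161 148 155 174 186 191 189 172 121]
80 [273.2 182.5] [154 144 155 174 188 192 189 170 122]
84 [273.1 181. ] [ 82 112 144 173 189 192 188 167 120]
88 [273.  179.5] [ 51  95 143 175 188 193 190 167 115]
92 [273. 178.] [ 80 111 161 193 209 211 202 173 118]
96 [272.9 176.5] [ 84 115 172 209 221 223 212 178 117]
100 [272.8 175. ] [ 57  83 129 170 186 187 172 126  60]
104 [272.7 173.5] [35 31 26 37 47 44 36 24 13]
108 [272.6 171.9] [45 21  8 16  1  9 13 18 24]
```

The pin rose about 9–10 mm, so it's now about 32–33 mm out. I'll do one more stroke in stages, watching for the plunger going hard.

{"method": "move_arm", "body": {"motion": [[0,[0,0,-0.3],[0,0,0]],[0,[0,0,-0.24],[0,0,0]],[0,[0,0,-0.16],[0,0,0]],[0,[0,0,0],[0,0,0]]]}}

```text
time_s: 8.85
ee_pos: [549.4, -169.5, 112.9]
ee_rot: [-180.0, 0.0, -6.4]
force: [-0.1, 0.5, 5.2]
gripper_width: 0.4
gripper_force: 2.5
```

{"method": "move_arm", "body": {"motion": [[0,[0,0,-0.2],[0,0,0]],[0,[0,0,0],[0,0,0]]]}}

```text
time_s: 9.02
ee_pos: [549.4, -169.6, 108.8]
ee_rot: [180.0, 0.0, -6.4]
force: [-0.6, 1.0, 6.4]
gripper_width: 0.5
gripper_force: 3.5
```

{"method": "move_arm", "body": {"motion": [[0,[0,0,-0.2],[0,0,0]],[0,[0,0,0],[0,0,0]]]}}

```text
time_s: 9.18
ee_pos: [549.4, -169.5, 104.3]
ee_rot: [180.0, -0.0, -6.4]
force: [-1.6, 0.9, 9.1]
gripper_width: 0.5
gripper_force: 4.4
```

{"method": "move_arm", "body": {"motion": [[0,[0,0,-0.2],[0,0,0]],[0,[0,0,0],[0,0,0]],[0,[0,0,0],[0,0,0]]]}}

```text
time_s: 9.43
ee_pos: [549.5, -169.5, 101.2]
ee_rot: [180.0, -0.1, -6.4]
force: [-3.2, 1.3, 15.8]
gripper_width: 0.3
gripper_force: 8.1
```

```bash
python3 - <<'E'
from h import *
pin()
E
```

```text
52 [273.8 192.7] [82 90 91 97 99 97 95 93 90]
56 [273.7 191.3] [ 92  92 114 139 150 142 127 104  93]
60 [273.6 189.8] [ 99 104 140 167 175 173 156 126 105]
64 [273.6 188.4] [136 143 166 184 191 189 173 146 131]
68 [273.5 186.9] [156 147 150 171 185 191 188 173 141]
72 [273.4 185.5] [160 148 152 172 187 192 188 172 123]
76 [273.3 184. ] [160 150 157 173 187 191 189 172 120]
80 [273.2 182.5] [153 146 154 174 188 192 188 171 121]
84 [273.1 181. ] [ 84 108 144 172 190 192 189 167 119]
88 [273.  179.5] [ 50  94 144 173 189 193 188 167 116]
92 [273. 178.] [ 78 106 152 180 193 197 190 167 114]
96 [272.9 176.5] [ 86 119 163 189 202 205 196 168 113]
100 [272.8 175. ] [ 64 107 160 194 205 206 194 153  85]
104 [272.7 173.5] [ 37  33  67  98 118 116  99  69  26]
108 [272.6 171.9] [41 21 24 40 49 47 41 31 28]
```

{"method": "move_arm", "body": {"motion": [[0,[0,0,0.3],[0,0,0]],[0,[0,0,0.5],[0,0,0]],[0,[0,0,0.5],[0,0,0]],[0,[0,0,0],[0,0,0]],[0,[0,0,0],[0,0,0]],[0,[0,0,0],[0,0,0]]]}}

```text
time_s: 9.98
ee_pos: [548.4, -169.2, 130.1]
ee_rot: [-180.0, 0.2, -6.4]
force: [0.0, 0.6, -0.6]
gripper_width: 0.7
gripper_force: 0.0
```

{"method": "move_arm", "body": {"motion": [[0,[0,0,-0.3],[0,0,0]],[0,[0,0,-0.24],[0,0,0]],[0,[0,0,-0.16],[0,0,0]],[0,[0,0,0],[0,0,0]]]}}

```text
time_s: 10.32
ee_pos: [549.5, -169.6, 113.0]
ee_rot: [-180.0, 0.0, -6.4]
force: [0.1, 0.1, 5.2]
gripper_width: 0.1
gripper_force: 2.5
```

{"method": "move_arm", "body": {"motion": [[0,[0,0,-0.2],[0,0,0]],[0,[0,0,0],[0,0,0]],[0,[0,0,0],[0,0,0]]]}}

```text
time_s: 10.57
ee_pos: [549.5, -169.6, 109.2]
ee_rot: [180.0, -0.0, -6.4]
force: [-0.1, -0.3, 6.9]
gripper_width: 0.7
gripper_force: 3.0
```

```bash
python3 - <<'E'
from h import *
pin()
E
```

```text
52 [273.8 192.7] [ 81  89  93  94 102  98  95  91  89]
56 [273.7 191.3] [ 90  91 114 142 151 144 127 106  95]
60 [273.6 189.8] [100 106 137 166 176 173 154 126 103]
64 [273.6 188.4] [139 141 167 184 192 189 171 146 133]
68 [273.5 186.9] [157 148 149 169 184 191 189 173 140]
72 [273.4 185.5] [161 150 153 174 186 192 188 172 124]
76 [273.3 184. ] [159 151 155 175 189 192 189 172 121]
80 [273.2 182.5] [156 145 152 176 188 192 189 170 121]
84 [273.1 181. ] [ 86 108 144 173 188 192 188 169 117]
88 [273.  179.5] [ 53  94 142 175 189 193 189 167 114]
92 [273. 178.] [ 79 107 153 180 194 196 189 168 115]
96 [272.9 176.5] [ 86 118 163 189 202 205 195 168 108]
100 [272.8 175. ] [ 63 106 162 193 206 206 194 154  86]
104 [272.7 173.5] [ 33  35  72 101 116 117 102  65  27]
108 [272.6 171.9] [37 17 22 35 51 49 36 28 28]
```

{"method": "move_arm", "body": {"motion": [[0,[0,0,-0.2],[0,0,0]],[0,[0,0,0],[0,0,0]]]}}

```text
time_s: 10.78
ee_pos: [549.5, -169.6, 104.4]
ee_rot: [180.0, -0.0, -6.4]
force: [-1.0, -0.0, 8.1]
gripper_width: 0.3
gripper_force: 4.3
```

{"method": "move_arm", "body": {"motion": [[0,[0,0,-0.24],[0,0,0]],[0,[0,0,0],[0,0,0]],[0,[0,0,0],[0,0,0]]]}}

```text
time_s: 11.03
ee_pos: [549.5, -169.6, 101.1]
ee_rot: [180.0, -0.1, -6.4]
force: [-4.5, 0.4, 21.3]
gripper_width: 0.8
gripper_force: 10.4
```

```bash
python3 - <<'E'
from h import *
pin()
E
```

```text
52 [273.8 192.7] [ 79  85  94  94 100 100  95  90  88]
56 [273.7 191.3] [ 88  95 116 140 149 144 128 105  94]
60 [273.6 189.8] [ 98 108 139 166 177 174 156 123 105]
64 [273.6 188.4] [137 143 166 184 190 189 172 147 133]
68 [273.5 186.9] [158 145 150 170 186 190 189 171 140]
72 [273.4 185.5] [160 148 155 172 188 192 190 171 123]
76 [273.3 184. ] [160 150 155 173 188 193 189 172 121]
80 [273.2 182.5] [153 144 154 173 189 192 189 169 120]
84 [273.1 181. ] [ 86 111 144 175 188 193 189 168 117]
88 [273.  179.5] [ 49  97 145 173 189 193 188 167 117]
92 [273. 178.] [ 82 108 153 179 192 197 188 167 115]
96 [272.9 176.5] [ 87 122 160 190 203 203 195 169 111]
100 [272.8 175. ] [ 62 107 160 194 205 207 193 153  86]
104 [272.7 173.5] [ 35  38  69  98 115 114  99  66  24]
108 [272.6 171.9] [39 24 23 39 50 53 34 26 22]
```

A full stroke no longer moves the pin, so it's at its stop. Releasing and withdrawing straight up.

{"method": "move_arm", "body": {"motion": [[0,[0,0,0.3],[0,0,0]],[0,[0,0,0.5],[0,0,0]],[0,[0,0,0.6],[0,0,0]],[0,[0,0,0.8],[0,0,0]],[0,[0,0,0.8],[0,0,0]],[0,[0,0,0.5],[0,0,0]],[0,[0,0,0],[0,0,0]],[0,[0,0,0],[0,0,0]],[0,[0,0,0],[0,0,0]]]}}

```text
time_s: 11.83
ee_pos: [548.4, -169.2, 183.9]
ee_rot: [-180.0, 0.2, -6.4]
force: [0.2, 0.3, 0.0]
gripper_width: 0.1
gripper_force: 0.0
```

```bash
python3 - <<'E'
from h import *
cv2.imwrite("pics/s6.png",cv2.resize(grab_frame("scene")[130:260,240:370],(600,600),interpolation=cv2.INTER_CUBIC))
E
```

```text
(no output)
```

View pics/s6.png

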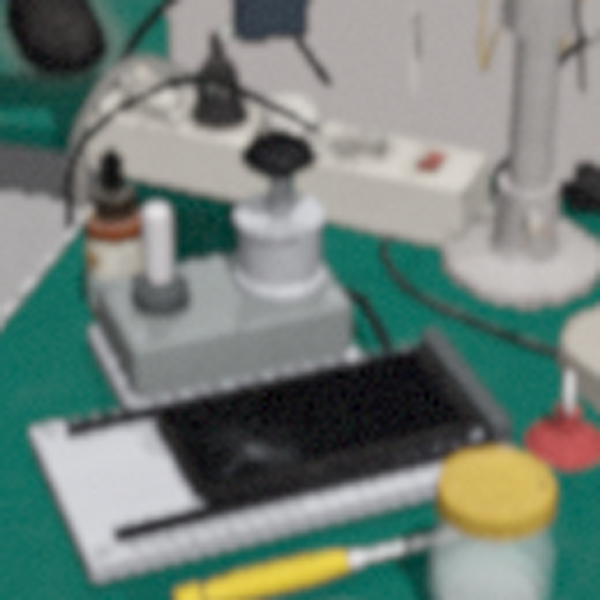

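The pin is fully out (top at about (158,205)), the plunger is up at (280,155), the phone is against the stop bar, and the gripper is clear. Handing in.

```bash
python3 -c "
from workcell import *
print(job_done())"
```

```text
the job is handed in; nothing more can be done
None
```

I handed the job in at about 12 s: by the camera views the phone is home against the stop bar, the indicator pin is fully out (a further full stroke did not move it), the plunger is up and the arm is clear, but no verdict came back.

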